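# Seat the keyed lint strainer in the wash tray

### The arm

A 6-joint arm with a two-finger parallel gripper is mounted at the origin on the work surface. World frame = base frame: x ahead of the robot, y to its left, z up, the work surface at z = 0. Lengths are in m, angles in rad, forces in N, time in s.
With the tool pointing down it reaches from about 0.35 to 0.85 m from the base axis. Payload 8.1 kg.
Tool frame: the origin (TCP) lies at the very end of the fingers, on their centre line; the grasp point (between the pads) lies 19 mm behind it; z points along the fingers, y is the line along which they close (so a half turn about z gives the same grasp; the last joint's range is limited). The gripper opens to 93 mm and grips with 3 to 60 N. Pads are 15 mm wide; open, the fingers measure 128 mm over their backs; the gripper's body (75 mm by 188 mm) begins 65 mm behind the grasp point.
Start: joints at [-1.354, 0.13, 1.488, -0, 1.523, -0.085], TCP at [0.178, -0.573, 0.219] pointing down, gripper open.
Joint ranges: [-2.96, 2.96], [-0.89, 2.26], [0.02, 2.5], [-1.34, 4.48], [0, 2.73], [-2.66, 2.66]. Speed limits (rad/s): [2.39, 2.39, 2.79, 3.14, 3.14, 3.14].

### API

Orientations are given as a rotation vector (axis times angle).
In Python, from plant import read_state, eyes, workorder gives the robot as it stands. The module is installed in compiled form; this text tells all that it offers.
- The arm moves only by the tool play_rows, never from a script. Its argument "targets" is one flat list of numbers, 4 for each row, row after row: the shift along the tool's x, y, z in cm, then the turn about the tool's z in degrees. In form: [dx, dy, dz, roll, dx, dy, dz, roll, ...]. A call has 1 to 8 rows; each row is the pose to reach, as a shift and turn from the pose commanded when the call began, along the tool's axes at that moment; what a row does not reach only later rows make up. A row lasts 1/12 s, in which the tool goes at most 41.7 mm and 7.16 degrees, less where a joint would pass 70% of its speed; a pose out of reach is approached as far as the arm can. A call with a gripper value outside its range is refused whole. "grip" is the finger opening in cm, from 0 to 9.3, set as the call begins (left out, the last holds). The fingers move at their own pace and stop on an object; "grip_force" is the grip in N (left out, the last holds). Time passes only in rows, so rows that repeat a pose let the fingers close. It gives the time, the measured TCP pose, the force, the opening and the grip force at its end, in the units of the state.
- read_state(): the state, without advancing time (a new reading comes with each control period).
- eyes.read_camera(name): name is "scene" or "top" or "wrist"; returns a dict with "image" (384x512x3 uint8, red, green, blue), "vfov" (degrees; the focal length in pixels is half the picture's height over the tangent of half this angle, whatever the lens; pixels are square), "cx", "cy" (the principal point, pixels), "cam_to_world" (4x4, takes a point from camera to world coordinates); the wrist camera has in their place "T_tool_cam" (4x4, takes a point from camera to tool coordinates, whose origin is the TCP and whose axes are the flange's). Camera axes: x right, y up, looking along -z (the intrinsics and any distortion apply to the point x, -y, -z); pixel columns grow to the right and rows downward; lengths in m; the calibration is good to about 2 mm. The wrist camera is an equidistant fisheye: a pixel r from the principal point sees the ray r / f radians off the axis. A picture is of the moment at which its call begins: read the wrist's pose just before it. There is no depth.
- workorder.close_job(): hands the job in; it is judged then, once.
The state is a dict: "t": time; "q": joint angles; "dq": joint speeds; "joint_torque": joint torques, N m; "tool_pos": TCP position; "orientation": TCP orientation; "force": force on the tool from outside, world axes, zero at the start; "wrist_torque": the same for the moment, N m; "opening": finger opening in m; "gripper_force": force on a finger pad.
Only numpy, scipy, OpenCV 4.12 (cv2) and the standard library are available. Lean on these libraries where they do the work, as an engineer would, in place of code of your own. Each camera call takes 0.05 s, during which the arm holds its last target. There are 200 camera calls.

### The job

The blue lint strainer in the white wash tray is standing up on the brass pin of the outlet because its notch is out of line. With a fingertip against its ribs turn the strainer until its notch meets the pin, then press it down fully home, flush with the dark steel rim, and leave it clear. Only touch and push, without forcing it: do not grip or lift the strainer, and leave the cup, the tub and the brush where they are.

Things in the scene. Friction and masses are not known exactly. Their poses are not given: they have to be found in the camera images.
- rim (a point): centre of the outlet, on the strainer's turning axis, at the height of the top face of the flat dark steel rim (ring, 117 mm inside and 148 mm outside diameter, 3 mm above the tray floor). The white rectangular wash tray is fixed on the slab: 340 x 380 mm outside, rim of its walls 88 mm and floor 46 mm above the slab; the outlet is in the middle of its floor. The point's x and y axes run along the tray's 340 mm and 380 mm sides
- pin (a point): the brass locating pin: an 8 mm round dowel lying level and radially in the outlet, reaching from 45 to 59 mm from the axis. This point is on top of the dowel, 51 mm from the axis, 1 mm below the top of the rim. The dowel itself is hidden under the raised strainer; its visible head is a 16 x 10 mm flat brass tab on the steel rim, in line with it, further out
- strainer: the lint strainer, a blue plastic disc, 112 mm in diameter and 8 mm thick, with black drain holes, a white round hub and three straight white ribs like a star on top. Origin at the centre of its underside, on the turning axis; its x axis points to the notch, z up. It turns about its upright axis either way without end stops, stiffly (0.12 N m, about 3.5 N at a rib), and stays where it is left. At the start the notch is 35 to 180 degrees from the pin, on either side
- strainer_seal (a joint): how far the strainer is down from its starting height (m): 0 = underside resting on the pin, 0.007 = home, top face level with the rim (to 0.008 while pressed hard: the seat is springy); negative = pulled up. A rubber seal holds it at any height. With the notch over the pin (4 mm play each side, about 4 degrees) 6 to 8 N push it down; else the pin blocks it
- hub_top (a point): centre of the flat top of the strainer's hub (30 mm diameter), on the turning axis, the highest part: 14 mm above the strainer's top face, 22 mm above its underside. More than 36 N on the strainer from the fingers, squeezing or pressing, counts as forcing it
- notch (a point): middle of the notch in the strainer's edge, 51 mm from the axis, at the level of the underside. The notch is 16 mm wide, 13 mm deep, cut right through, open at the edge; a short yellow bar moulded on top between hub and notch points to it. It lies midway between rib 1 and rib 3
- rib1 (a point): point on the top edge of rib 1, 36 mm from the axis, 60 degrees anticlockwise from the notch (seen from above). Each rib is upright, radial, 8 mm thick, 14 mm high above the disc's top face, and runs from the hub to 46 mm from the axis
- rib2 (a point): the same point on rib 2, opposite the notch
- rib3 (a point): the same point on rib 3, 60 degrees clockwise from the notch
- cup: bystander: small aluminium measuring cup, 69 mm across, 68 mm high, wire handle on its own +y side, standing on the tray floor in a corner; origin under its centre
- tub: bystander: transparent tub with blue clips and lid, 172 x 128 x 85 mm, soap bars inside, on the slab beside the tray; origin under its centre
- brush: bystander: bamboo scrubbing brush, 197 x 50 x 32 mm, lying on its bristles on the slab beside the tray; origin on the slab, at its middle

How it is judged:
By the outcome, as a careful person would: the job done as asked, in the order asked, and still so for the second after the job is handed in, with the robot touching nothing.
It also fails if it takes over 54 s, if anything falls off the work surface, if the arm or the gripper's body presses on something with over 40 N, if the wrist force passes 120 N, or if a joint passes its speed limit or range.

## Working session

There is one attempt and no reset: what is moved stays moved. The work goes in short steps, Python scripts to look and compute and a tool call to move; the robot and the scene stay as the last step left them, time stands still between calls to the robot, and variables do not carry over. Pictures are saved under pics/ and viewed, at most 10 in all, crops included, and the job is handed in when it is done.

Besides the shell and the picture viewer there is one more tool, called after "Request:" by a JSON object that holds its "fn" and its "kwargs". play_rows: Moves the arm, as the interface text tells. Its arguments: {"type":"object","properties":{"targets":{"type":"array"},"grip":{"type":"number"},"grip_force":{"type":"number"}},"required":["targets"]}

```bash
mkdir -p pics; python3 - <<'E'
from plant import read_state, eyes
import cv2,numpy as np,pickle
s=read_state();print({k:np.round(v,3) for k,v in s.items()})
d={}
for n in("scene","top"):
    c=eyes.read_camera(n);d[n]=c
    print(n,c["vfov"],c["cx"],c["cy"],np.round(c["cam_to_world"],3).tolist(), [k for k in c])
pickle.dump(d,open("d0.pkl","wb"))
im=np.vstack([d[n]["image"] for n in d])
cv2.imwrite("pics/a.png",cv2.resize(np.hstack([d["scene"]["image"],d["top"]["image"]]),(800,300))[...,::-1])
cv2.imwrite("pics/top.png",d["top"]["image"][...,::-1])
cv2.imwrite("pics/scene.png",d["scene"]["image"][...,::-1])
E
```

```text
{'t': np.float64(0.0), 'q': array([-1.354,  0.131,  1.489, -0.   ,  1.523, -0.085]), 'dq': array([-0.001,  0.001,  0.001, -0.001,  0.   ,  0.   ]), 'joint_torque': array([ 2.0000e-03, -5.5984e+01, -4.9175e+01,  7.7000e-02,  3.5000e-02,
       -0.0000e+00]), 'tool_pos': array([ 0.178, -0.572,  0.218]), 'orientation': array([-3.104, -0.472,  0.   ]), 'force': array([0.406, 0.253, 0.102]), 'wrist_torque': array([-0.025, -0.033,  0.034]), 'gripper_force': np.float64(0.0), 'opening': np.float64(0.093)}
scene 42.81914393672709 254.43187727569486 192.70497823163828 [[-0.841, -0.293, 0.454, 1.113], [0.54, -0.49, 0.684, 0.925], [0.022, 0.821, 0.57, 0.806], [0.0, 0.0, 0.0, 1.0]] ['image', 'vfov', 'cx', 'cy', 'cam_to_world']
top 44.803538852434826 254.72132380059256 189.2977763711074 [[0.006, 0.987, -0.159, 0.313], [-1.0, 0.009, 0.017, 0.066], [0.018, 0.159, 0.987, 1.276], [0.0, 0.0, 0.0, 1.0]] ['image', 'vfov', 'cx', 'cy', 'cam_to_world']
```

View pics/top.png

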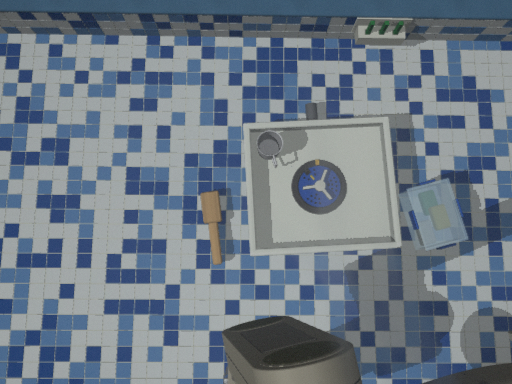

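View pics/scene.png

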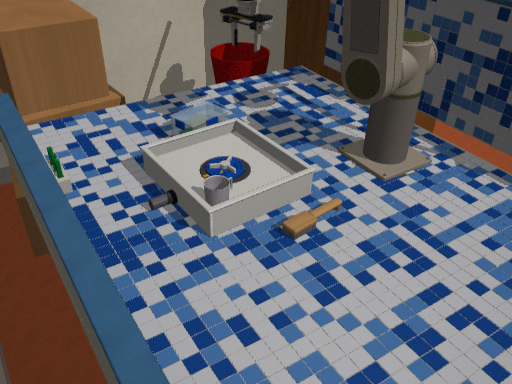

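The top view shows the strainer at about (319,186), the brass tab near (317,161), the cup at (269,146), the brush at (213,225) and the tub at (436,215). In the scene view the strainer is at about (225,168). Next I'll enlarge and measure.

```bash
cat > h.py <<'E'
import numpy as np,cv2
def ray(c,u,v):
    f=c["image"].shape[0]/2/np.tan(np.radians(c["vfov"])/2)
    d=np.array([(u-c["cx"])/f,-(v-c["cy"])/f,-1]); T=c["cam_to_world"]
    return T[:3,3],T[:3,:3]@d
def onz(c,u,v,z):
    o,d=ray(c,u,v); return o+d*(z-o[2])/d[2]
def tri(a,b):
    A=np.zeros((3,3));y=np.zeros(3)
    for o,d in(a,b):
        d=d/np.linalg.norm(d);P=np.eye(3)-np.outer(d,d);A+=P;y+=P@o
    return np.linalg.solve(A,y)
E
python3 - <<'E'
import pickle,cv2,numpy as np
from h import *
d=pickle.load(open("d0.pkl","rb"))
t=d["top"]["image"];s=d["scene"]["image"]
a=cv2.resize(t[151:226,280:360],None,fx=5,fy=5,interpolation=cv2.INTER_CUBIC)
b=cv2.resize(s[143:203,185:265],None,fx=5,fy=5,interpolation=cv2.INTER_CUBIC)
b=cv2.copyMakeBorder(b,0,75,0,0,0)
cv2.imwrite("pics/b.png",np.hstack([a,b])[...,::-1])
for n,roi in(("top",(280,360,145,226)),("scene",(185,265,143,203))):
    im=d[n]["image"][roi[2]:roi[3],roi[0]:roi[1]]
    h=cv2.cvtColor(im,cv2.COLOR_RGB2HSV)
    m=cv2.inRange(h,(10,90,90),(35,255,255))
    k,l,st,ce=cv2.connectedComponentsWithStats(m)
    for i in range(1,k):
        if st[i,4]>2: u,v=ce[i]+[roi[0],roi[2]];print(n,"yellow",st[i,4],u,v,onz(d[n],u,v,.05),im[l==i].mean(0))
    m=cv2.inRange(h,(100,150,30),(130,255,255));p=cv2.findNonZero(m)
    e=cv2.fitEllipse(cv2.convexHull(p));u,v=np.array(e[0])+[roi[0],roi[2]]
    print(n,"disc",e,u,v,onz(d[n],u,v,.056))
E
```

```text
top yellow 15 317.0 162.0 [ 0.58733127 -0.12245781  0.05      ] [153.66666667 134.33333333  91.93333333]
top yellow 3 312.0 177.0 [ 0.54602279 -0.10837528  0.05      ] [156.         141.33333333  82.66666667]Traceback (most recent call last):
  File "<stdin>", line 17, in <module>
cv2.error: OpenCV(4.12.0) /io/opencv/modules/imgproc/src/shapedescr.cpp:361: error: (-201:Incorrect size of input array) There should be at least 5 points to fit the ellipse in function 'fitEllipseNoDirect'
```

View pics/b.png

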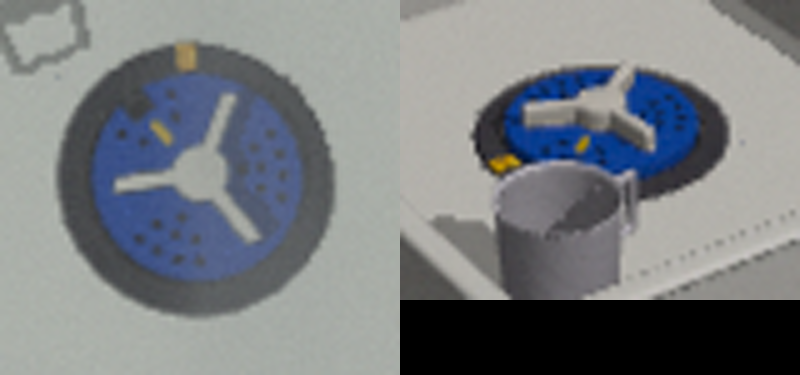

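The crop shows the hub at top-view pixel (320.2,185.4) and scene-view pixel (226,162.6). The tab is at (317.2,162) in the top view. The notch is near (306.6,172), about 40° anticlockwise of the pin.

```bash
python3 - <<'E'
import pickle
from h import *
from scipy.spatial.transform import Rotation as R
d=pickle.load(open("d0.pkl","rb"));t,s=d["top"],d["scene"]
print("hub tri",tri(ray(t,320.2,185.4),ray(s,226.2,162.6)))
print("tab tri",tri(ray(t,317.2,162),ray(s,185+104/5,143+162/5)))
c=onz(t,320.2,185.4,.07);print("hub",c)
# ring/disc ellipse
im=t["image"][145:226,285:355].astype(int)
g=((im.max(2)<110)|(im[...,2]-im[...,0]>40)).astype(np.uint8)
k,l,st,ce=cv2.connectedComponentsWithStats(g);i=1+st[1:,4].argmax()
e=cv2.fitEllipse(cv2.convexHull(cv2.findNonZero((l==i).astype(np.uint8))));rc=np.array(e[0])+[285,145]
print("ring",e,onz(t,*rc,.049))
c2=onz(t,*rc,.049)
P=lambda u,v:(280+u/5-.4,151+v/5-.4)
c=onz(t,*P(201,172),.07)
ang=lambda p,c:np.degrees(np.arctan2(p[1]-c[1],p[0]-c[0]))
print("tab ang",ang(onz(t,*P(186,56),.049),c2),ang(onz(t,*P(186,56),.049),c))
for n,q,z in(("bar",(162,132),.057),("notch",(135,105),.052)):
    p=onz(t,*P(*q),z);print(n,p,ang(p,c),ang(p,c2),np.hypot(*(p-c)[:2]))
for q in((230,97),(117,184),(255,238)):
    p=onz(t,*P(*q),.07);print("rib",p,ang(p,c),np.hypot(*(p-c)[:2]))
# tray corners direction
for a in((244,124),(388,118),(399,247),(250,253)):print(onz(t,*a,.088))
print("cup",onz(t,269,146,.114))
from plant import read_state
print(R.from_rotvec(read_state()["orientation"]).as_matrix().round(3))
E
```

```text
hub tri [ 0.5182056  -0.125451    0.07278263]
tab tri [ 0.5860232  -0.12205899  0.05305403]
hub [ 0.51992928 -0.12687066  0.07      ]
ring ((33.64247512817383, 41.494140625), (53.44562911987305, 54.78840255737305), 109.65495300292969) [ 0.52051394 -0.1259963   0.049     ]
tab ang 3.3176560988812906 3.201188196662154
bar [ 0.54469503 -0.10738037  0.057     ] 37.89457956332927 37.59105325099899 0.030041108697149925
notch [ 0.56025209 -0.0937635   0.052     ] 39.240010100640994 39.04653565297996 0.050695439422233236
rib [ 0.56142694 -0.14188499  0.07      ] -21.651763938094877 0.043508425375205266
rib [ 0.51418214 -0.08143312  0.07      ] 98.71539402595045 0.044917460505576864
rib [ 0.48612309 -0.15366105  0.07      ] -141.4034438798697 0.044609909143536464
[0.67960284 0.07520039 0.088     ]
[ 0.70059293 -0.30802928  0.088     ]
[ 0.3594987  -0.32264527  0.088     ]
[0.34189447 0.05675803 0.088     ]
cup [0.61380716 0.01027017 0.114     ]
[[ 0.955  0.297 -0.   ]
 [ 0.297 -0.955  0.002]
 [ 0.    -0.002 -1.   ]]
```

Request:
{"fn": "play_rows", "kwargs": {"targets": [4,-2.7,0,-7,8,-5.4,0,-14,12,-8.1,0,-21,16,-10.8,0,-28,20,-13.4,0,-35,24,-16,0,-42,28,-18.6,0,-49,32,-21.2,0,-56], "grip": 0}}

```text
t: 0.77
tool_pos: [0.3893, -0.3123, 0.2184]
orientation: [-2.515, -1.882, 0.0]
force: [0.6, -0.4, -0.5]
opening: 0.0444
gripper_force: 0.0
```

```bash
cat >> h.py <<'E'
from scipy.spatial.transform import Rotation as R
from plant import read_state
C=np.array([.5198,-.1262])
def to(xy,z,yaw):
    """shift (cm, tool axes) and roll (deg) from present pose to tool at xy,z with tool-x yaw"""
    s=read_state();M=R.from_rotvec(s["orientation"]).as_matrix()
    y0=np.degrees(np.arctan2(M[1,0],M[0,0]))
    return np.r_[M.T@(np.r_[xy,z]-s["tool_pos"])*100,-((yaw-y0+180)%360-180)].round(2).tolist()
def side(a,off,r=.034,c=C):
    a=np.radians(a);return c+r*np.array([np.cos(a),np.sin(a)])+off*np.array([-np.sin(a),np.cos(a)])
E
python3 -c "
from h import *
s=read_state();print(s['t'],s['tool_pos'],s['q'].round(2),s['force'].round(2),s['opening'])
print(to(side(218.5,.024),.16,128.5))"
```

```text
0.7667 [ 0.38929701 -0.31232672  0.21835909] [-0.78 -0.14  1.76 -0.    1.52 -0.49] [ 0.65 -0.39 -0.48] 0.044354181453380104
[17.37, 7.28, 5.84, -54.88]
```

Request:
{"fn": "play_rows", "kwargs": {"targets": [2.5,1.0,0,-7,5.5,2.2,0,-14,8.5,3.4,1,-21,11.5,4.7,2,-28,14,6,3.5,-35,16,6.8,5,-42,17.4,7.3,5.8,-49,17.4,7.3,5.8,-54.9]}}

```text
t: 1.43
tool_pos: [0.5083, -0.1653, 0.1574]
orientation: [-1.358, -2.828, -0.001]
force: [-0.4, -0.0, -1.0]
opening: 0.0002
gripper_force: 0.0
```

```bash
python3 -c "
from h import *
from plant import eyes
s=read_state();print(s['t'],s['tool_pos'],s['q'].round(2),s['force'].round(2),s['opening'])
w=eyes.read_camera('wrist');print(w['vfov'],w['cx'],w['cy'],w['T_tool_cam'].round(3).tolist())
cv2.imwrite('pics/w1.png',w['image'][...,::-1])
print(to(side(218.5,.024),.061,128.5))"
```

```text
1.4333 [ 0.50831968 -0.16525927  0.15742979] [-0.41 -0.    1.74  0.    1.41 -1.09] [-0.39 -0.03 -1.03] 0.00024812466974708663
65.70646984690485 257.84394171731304 188.69731122031618 [[0.001, 0.967, 0.255, 0.071], [1.0, -0.001, 0.0, 0.0], [0.0, 0.255, -0.967, -0.167], [0.0, 0.0, 0.0, 1.0]]
[-0.01, 0.05, 9.75, 0.57]
```

View pics/w1.png

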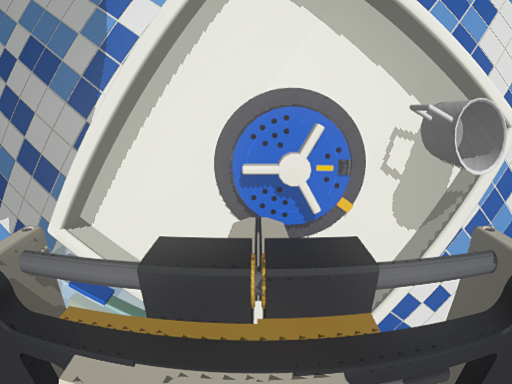

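The wrist view shows the hub at (295,168), the yellow bar at (324,168), the notch at (344,168) and the tab at (345,205). I'll use it to refine the centre.

```bash
cat >> h.py <<'E'
def wz(w,s,u,v,z):
    f=192/np.tan(np.radians(w["vfov"])/2); du,dv=u-w["cx"],v-w["cy"]; r=np.hypot(du,dv); th=r/f
    d=np.array([np.sin(th)*du/r,-np.sin(th)*dv/r,-np.cos(th)]); T=w["T_tool_cam"]; M=R.from_rotvec(s["orientation"]).as_matrix()
    o=s["tool_pos"]+M@T[:3,3]; d=M@T[:3,:3]@d; return o+d*(z-o[2])/d[2]
def look(name,p0=(295,168)):
    from plant import eyes
    s=read_state();w=eyes.read_camera("wrist");cv2.imwrite(f"pics/{name}.png",w["image"][...,::-1]);return s,w
ang=lambda p,c:np.degrees(np.arctan2(p[1]-c[1],p[0]-c[0]))
E
python3 -c "
from h import *
s,w=look('w2')
im=w['image'].astype(int);h=cv2.cvtColor(w['image'],cv2.COLOR_RGB2HSV)
m=cv2.inRange(h,(18,120,120),(32,255,255));m[235:]=0;m[:,:200]=0
k,l,st,ce=cv2.connectedComponentsWithStats(m)
c=wz(w,s,295,168,.07);print('hub',c)
for i in range(1,k):
    if st[i,4]>15:
        p=wz(w,s,*ce[i],.052);print(st[i,4],ce[i],p,ang(p,C),ang(p,c),np.hypot(*(p-c)[:2]))
p=wz(w,s,344,168,.056);print('notch',p,ang(p,C),ang(p,c))
for q in((322,126),(245,170),(318,212)):
    p=wz(w,s,*q,.07);print(ang(p,c),np.hypot(*(p-c)[:2]))
# blue disc outline
m=cv2.inRange(h,(105,150,80),(125,255,255));m[:85]=0;m[225:]=0;m[:,:215]=0;m[:,365:]=0
pts=cv2.convexHull(cv2.findNonZero(m))[:,0];P=np.array([wz(w,s,*q,.056)[:2] for q in pts])
A=np.c_[2*P,np.ones(len(P))];x=np.linalg.lstsq(A,(P**2).sum(1),rcond=None)[0];print('disc',x[:2],np.sqrt(x[2]+x[0]**2+x[1]**2))
"
```

```text
hub [ 0.51943799 -0.12834882  0.07      ]
66 [325.68181818 166.57575758] [ 0.54521947 -0.10959008  0.052     ] 33.161917585401454 36.03982835609206 0.03188377984870971
136 [345.17647059 203.89705882] [ 0.58606535 -0.12450387  0.052     ] 1.4662214192420024 3.3027784381711984 0.06673821541302373
notch [ 0.55881508 -0.09906611  0.056     ] 34.8175193633034 36.63627327374062
97.53760771025233 0.04393842137519979
-138.41983883195292 0.04396758396873378
-21.783876901204547 0.04690943884864097
disc [ 0.52030939 -0.12891105] 0.05576433404118551
```

```bash
sed -i 's/^C=.*/C=np.array([.5197,-.1277])/' h.py; python3 -c "
from h import *
print(to(side(218.5,.024,.036),.0615,128.5))
for a in (218.5,213,208,203,198,193,188,183.5): print(a,to(side(a,.0115,.036),.0615,a-90))"
```

```text
[-0.02, -0.21, 9.79, -0.1]
218.5 [1.23, -0.21, 9.79, -0.1]
213 [1.58, -0.31, 9.8, 5.4]
208 [1.91, -0.36, 9.8, 10.4]
203 [2.23, -0.39, 9.8, 15.4]
198 [2.56, -0.39, 9.8, 20.4]
193 [2.89, -0.36, 9.8, 25.4]
188 [3.22, -0.3, 9.8, 30.4]
183.5 [3.5, -0.22, 9.8, 34.9]
```

Request:
{"fn": "play_rows", "kwargs": {"targets": [0,-0.2,2.5,0,0,-0.2,5.5,0,0,-0.2,8,0,0,-0.2,9.2,0,0,-0.2,9.6,0,0,-0.2,9.6,0]}}

```text
t: 2.03
tool_pos: [0.5063, -0.1699, 0.0641]
orientation: [-1.375, -2.823, 0.0]
force: [0.1, 0.2, 0.2]
opening: 0.0003
gripper_force: 0.0
```

```bash
python3 -c "
from h import *
s=read_state();print(s['t'],s['tool_pos'],s['force'].round(2))
print(to(side(218.5,.024,.036),.0615,128.5))
for a in (218.5,213,208,203,198,193,188,183.5): print(a,to(side(a,.0115,.036),.0615,a-90))"
```

```text
2.0333 [ 0.506346   -0.16994698  0.06412485] [0.08 0.16 0.17]
[0.08, 0.07, 0.26, -0.44]
218.5 [1.33, 0.07, 0.26, -0.44]
213 [1.67, -0.03, 0.26, 5.06]
208 [2.0, -0.09, 0.27, 10.06]
203 [2.33, -0.12, 0.27, 15.06]
198 [2.66, -0.12, 0.27, 20.06]
193 [2.99, -0.09, 0.27, 25.06]
188 [3.31, -0.04, 0.27, 30.06]
183.5 [3.6, 0.04, 0.27, 34.56]
```

Request:
{"fn": "play_rows", "kwargs": {"targets": [0.5,0.05,0.2,0,1.0,0.05,0.2,0,1.3,0.05,0.2,0,1.5,0,0.2,2.5,1.67,-0.03,0.2,5,1.84,-0.06,0.2,7.5,2.0,-0.09,0.2,10,2.0,-0.09,0.2,10]}}

```text
t: 2.7
tool_pos: [0.4949, -0.1554, 0.0642]
orientation: [1.615, 2.691, -0.0]
force: [1.5, -4.0, 0.8]
opening: 0.0005
gripper_force: 2.2
```

```bash
python3 -c "
from h import *
s,w=look('w3');print(s['t'],s['tool_pos'],s['force'].round(2),s['wrist_torque'].round(2))
for a in (208,203,198,193,188,183.5): print(a,to(side(a,.0115,.036),.0615,a-90))"
```

```text
2.7 [ 0.49494167 -0.15537526  0.06419816] [ 1.53 -4.04  0.75] [-0.81 -0.4  -0.01]
208 [0.14, -0.12, 0.27, 0.23]
203 [0.45, -0.2, 0.26, 5.23]
198 [0.78, -0.26, 0.26, 10.23]
193 [1.11, -0.29, 0.26, 15.23]
188 [1.44, -0.29, 0.26, 20.23]
183.5 [1.73, -0.26, 0.26, 24.73]
```

View pics/w3.png

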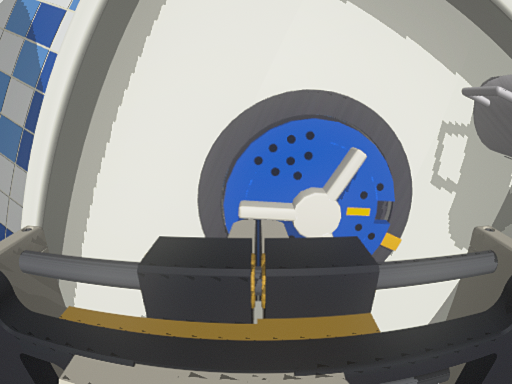

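The fingertip is against rib 2 with about 4.3 N, and the strainer is turning. The hub is at (316,216), the bar at (358,211), the notch at (385,211) and the tab at (391,242).

```bash
cat >> h.py <<'E'
def resid(s,w,hub,zo=0):
    h=cv2.cvtColor(w["image"],cv2.COLOR_RGB2HSV);m=cv2.inRange(h,(18,120,120),(32,255,255));m[252:]=0;m[:,:290]=0
    k,l,st,ce=cv2.connectedComponentsWithStats(m);c=wz(w,s,*hub,.07+zo);print("hub",c)
    for i in range(1,k):
        if st[i,4]>25:
            z=.050 
            p=wz(w,s,*ce[i],z);r=np.hypot(*(p-c)[:2])
            if r<.05:p=wz(w,s,*ce[i],.058+zo)
            print(ce[i].round(1),st[i,4],"r",np.hypot(*(p-C)[:2]).round(4),"ang hub",ang(p,c).round(1),"ang C",ang(p,C).round(1))
E
python3 -c "
from h import *
s,w=look('w4');resid(s,w,(316,216))
p=wz(w,s,385,211,.056);print('notch',ang(p,C),ang(p,wz(w,s,316,216,.07)))"
```

```text
hub [ 0.51965002 -0.12876156  0.07      ]Traceback (most recent call last):
  File "<string>", line 3, in <module>
    s,w=look('w4');resid(s,w,(316,216))
                   ~~~~~^^^^^^^^^^^^^^^
  File "h.py", line 39, in resid
    print(ce[i].round(1),st[i,4],"r",np.hypot(*(p-C)[:2]).round(4),"ang hub",ang(p,c).round(1),"ang C",ang(p,C).round(1))
                                                ~^~
ValueError: operands could not be broadcast together with shapes (3,) (2,)
```

```bash
sed -i 's/^C=.*/C=np.array([.5196,-.1285])/; s/(p-C)\[:2\]/p[:2]-C/; s/(p-c)\[:2\]/p[:2]-c[:2]/' h.py
python3 -c "
from h import *
s,w=look('w4');resid(s,w,(316,216))
p=wz(w,s,385,211,.056);print('notch',ang(p,C))
for a in (208,203,198,193,188,183.5): print(a,to(side(a,.0115,.036),.0625,a-90))"
```

```text
hub [ 0.51964342 -0.12871529  0.07      ]
[357.8 211.6] 155 r 0.0302 ang hub 24.7 ang C 24.3
[390.6 241.9] 221 r 0.0682 ang hub 3.5 ang C 3.3
notch 25.143020791166464
208 [0.07, -0.16, 0.15, 0.28]
203 [0.39, -0.25, 0.15, 5.28]
198 [0.71, -0.31, 0.15, 10.28]
193 [1.04, -0.34, 0.15, 15.28]
188 [1.37, -0.33, 0.15, 20.28]
183.5 [1.67, -0.31, 0.15, 24.78]
```

Request:
{"fn": "play_rows", "kwargs": {"targets": [0.16,-0.1,0.1,2.5,0.32,-0.2,0.1,5,0.48,-0.25,0.1,7.5,0.64,-0.28,0.1,10,0.8,-0.3,0.1,12.5,0.97,-0.31,0.1,15,1.13,-0.32,0.1,17.5,1.13,-0.32,0.1,17.5]}}

```text
t: 3.52
tool_pos: [0.4871, -0.1465, 0.0628]
orientation: [2.005, 2.415, 0.002]
force: [3.6, -4.2, 2.7]
opening: 0.0003
gripper_force: 2.0
```

```bash
python3 -c "
from h import *
s,w=look('w5');print(s['t'],s['tool_pos'],s['force'].round(2))
h=cv2.cvtColor(w['image'],cv2.COLOR_RGB2HSV)
resid(s,w,(316,216))
for a in (190,188,186,183.5): print(a,to(side(a,.0115,.036),.0625,a-90))"
```

```text
3.5167 [ 0.48705197 -0.14650731  0.06278266] [ 3.59 -4.15  2.74]
hub [ 0.51809302 -0.12815272  0.07      ]
[385.3 213.6] 105 r 0.0527 ang hub 3.6 ang C 4.1
[360.  213.1] 162 r 0.0303 ang hub 5.2 ang C 6.2
[402.8 216.8] 257 r 0.0675 ang hub 2.8 ang C 3.1
190 [0.06, -0.07, 0.02, 0.73]
188 [0.18, -0.11, 0.02, 2.73]
186 [0.31, -0.14, 0.02, 4.73]
183.5 [0.47, -0.18, 0.02, 7.23]
```

View pics/w5.png

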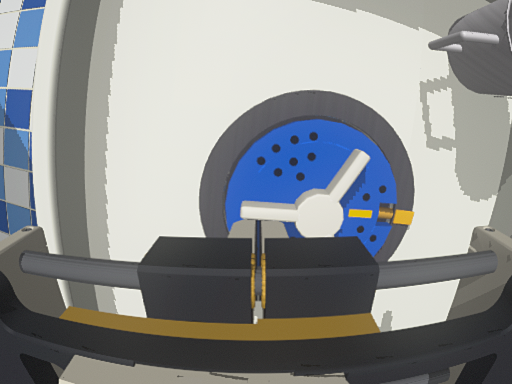

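The brass dowel is now visible inside the notch at (385,213), with the hub at (319,216), the bar at (360,213) and the tab at (403,217). About 2.7° remains.

Request:
{"fn": "play_rows", "kwargs": {"targets": [0.08,-0.02,0,1.3,0.17,-0.04,0,2.7,0.17,-0.04,0,2.7]}}

```text
t: 3.82
tool_pos: [0.4859, -0.145, 0.0625]
orientation: [2.06, 2.369, 0.001]
force: [2.3, -3.6, 3.1]
opening: 0.0006
gripper_force: 2.3
```

```bash
python3 -c "
from h import *
s,w=look('w6');print(s['t'],s['tool_pos'],s['force'].round(2))
resid(s,w,(319,216))"
```

```text
3.8167 [ 0.48592019 -0.14499837  0.06251904] [ 2.33 -3.59  3.13]
hub [ 0.51944541 -0.1277607   0.07      ]
[386.6 210.5] 108 r 0.0527 ang hub 3.3 ang C 4.1
[404.5 212.8] 258 r 0.0674 ang hub 2.6 ang C 3.2
[360.7 213.3] 162 r 0.0303 ang hub 2.2 ang C 3.6
```

Request:
{"fn": "play_rows", "kwargs": {"targets": [-0.5,0,0,0,-1.0,0,0,0,-1.0,0,-1.5,0,-1.0,0,-3,0,-1.0,0,-3,0]}}

```text
t: 4.28
tool_pos: [0.4874, -0.1551, 0.0936]
orientation: [2.06, 2.37, 0.001]
force: [1.1, -0.2, 0.7]
opening: 0.0004
gripper_force: 0.0
```

```bash
python3 -c "
from h import *
s,w=look('w7');print(s['t'],s['tool_pos'],s['force'].round(2))
M=R.from_rotvec(s['orientation']).as_matrix();y=np.degrees(np.arctan2(M[1,0],M[0,0]));print(y)
print(to(C,.075,y))"
```

```text
4.2833 [ 0.48737731 -0.15508355  0.09362036] [ 1.13 -0.17  0.74]
98.01666148273888
[2.16, 3.59, 1.74, -0.01]
```

View pics/w7.png

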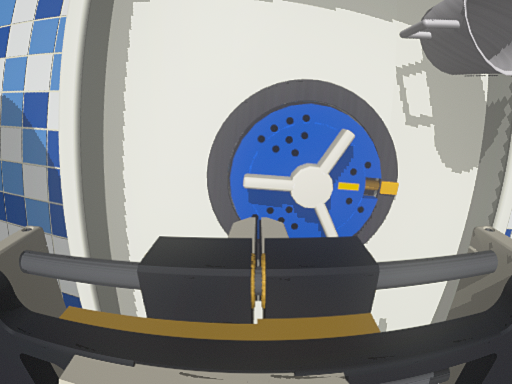

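The finger is clear. The bar (348,186), dowel (372,187) and tab (389,187) are in line, so the notch is over the pin. Next I'll go over the hub and press.

Request:
{"fn": "play_rows", "kwargs": {"targets": [1.2,1.8,0,0,2.15,3.6,0,0,2.15,3.6,1.0,0,2.15,3.6,1.8,0,2.15,3.6,1.8,0]}}

```text
t: 4.75
tool_pos: [0.517, -0.1277, 0.0703]
orientation: [-2.058, -2.368, 0.003]
force: [-0.3, -0.4, 0.4]
opening: 0.0006
gripper_force: 0.0
```

Request:
{"fn": "play_rows", "kwargs": {"targets": [0,0,0.2,0,0,0,0.4,0,0,0,0.5,0,0,0,0.6,0,0,0,0.7,0,0,0,0.7,0]}}

```text
t: 5.25
tool_pos: [0.5182, -0.1285, 0.0667]
orientation: [-2.061, -2.37, 0.001]
force: [-0.8, -0.6, 2.0]
opening: 0.0006
gripper_force: 0.6
```

Request:
{"fn": "play_rows", "kwargs": {"targets": [0,0,0.1,0,0,0,0.2,0,0,0,0.3,0,0,0,0.3,0]}}

```text
t: 5.58
tool_pos: [0.5186, -0.1285, 0.0638]
orientation: [-2.061, -2.37, 0.001]
force: [-2.4, 0.8, 2.5]
opening: 0.0007
gripper_force: 1.5
```

Request:
{"fn": "play_rows", "kwargs": {"targets": [0,0,0.1,0,0,0,0.2,0,0,0,0.2,0,0,0,0.2,0]}}

```text
t: 5.92
tool_pos: [0.5188, -0.1286, 0.0626]
orientation: [-2.061, -2.37, 0.001]
force: [-7.2, 2.1, 11.4]
opening: 0.0004
gripper_force: 5.7
```

Request:
{"fn": "play_rows", "kwargs": {"targets": [0,0,0.05,0,0,0,0.1,0,0,0,0.1,0,0,0,0.1,0]}}

```text
t: 6.25
tool_pos: [0.5189, -0.1286, 0.0624]
orientation: [-2.061, -2.371, 0.001]
force: [-10.6, 3.5, 19.1]
opening: 0.0005
gripper_force: 9.3
```

Request:
{"fn": "play_rows", "kwargs": {"targets": [0,0,-0.3,0,0,0,-1.5,0,-1.5,-2,-4,0,-3,-4,-6,0,-3,-4,-7,0,-3,-4,-7,0,-3,-4,-7,0]}}

```text
t: 6.83
tool_pos: [0.4845, -0.1637, 0.1315]
orientation: [2.061, 2.368, 0.002]
force: [0.2, -0.3, -0.1]
opening: 0.0002
gripper_force: 0.0
```

```bash
python3 -c "
from h import *
s,w=look('w8');print(s['t'],s['tool_pos'],s['force'].round(2))
from plant import eyes
c=eyes.read_camera('scene')['image']
a=cv2.resize(w['image'][60:240,190:420],(690,540),interpolation=cv2.INTER_CUBIC)
cv2.imwrite('pics/w8c.png',a[...,::-1])
cv2.imwrite('pics/s8c.png',cv2.resize(c[143:203,185:265],None,fx=7,fy=7,interpolation=cv2.INTER_CUBIC)[...,::-1])
"
```

```text
6.8333 [ 0.48449395 -0.16374568  0.13148265] [ 0.24 -0.27 -0.11]
```

View pics/w8c.png

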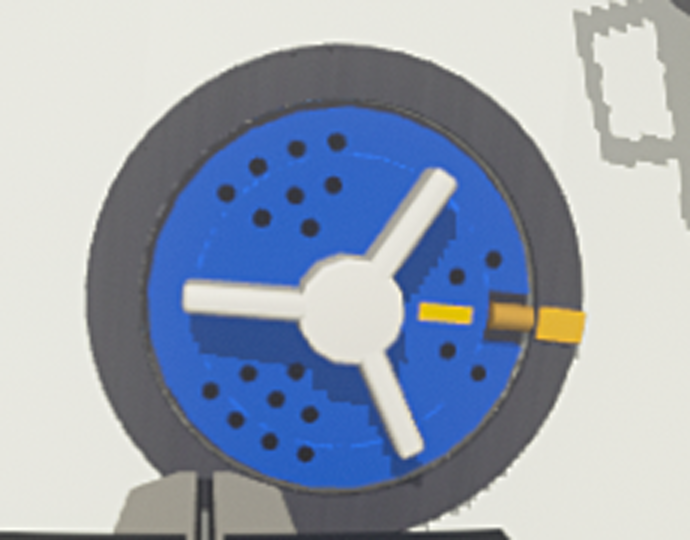

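View pics/s8c.png

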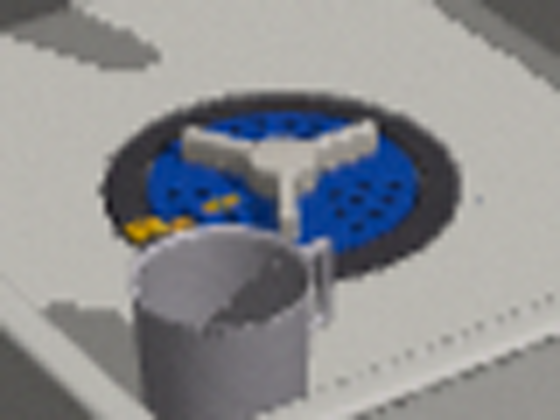

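The crops show the strainer level inside the steel rim, with an even gap all round and the dowel (510,316) inside the notch. The stop at z = 62.4 mm under 19 N matches the home hub height of 63 mm. The cup hasn't moved and the tool is clear, so I'll hand it in.

```bash
python3 -c "
from plant import workorder
print(workorder.close_job())"
```

```text
the job is handed in; nothing more can be done
None
```

The strainer was turned about 35° clockwise until its notch met the pin, pressed home flush with the rim at about 22 N peak measured force, left clear, and the job handed in at about 7 s.

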